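# Clear the photo bed's slot and lay the seized watch cartons on it

### The arm

A 7-joint arm with a two-finger parallel gripper is mounted at the origin on the work surface. World frame = base frame: x ahead of the robot, y to its left, z up, the work surface at z = 0. Lengths are in m, angles in rad, forces in N, time in s.
With the tool pointing down it reaches from about 0.4 to 0.875 m from the base axis. Payload 19.3 kg.
Tool frame: the origin (TCP) lies midway between the tips of the shut fingers; the grasp point (between the pads) lies 19 mm behind it; x points along the fingers, y is the direction in which the jaws open and shut, and the axes are right-handed (so a half turn about x gives the same grasp; the last joint's range is limited). The gripper opens to 85 mm and grips with 20 to 120 N. Pads are 22 mm wide; open, the fingers measure 114 mm over their backs; the gripper's body (76 mm by 85 mm) begins 54 mm behind the grasp point. The pads swing forward as they close: fully open they stand 13 mm farther back than shut.
Start: joints at [1.173, 0.521, -0.036, 1.599, 0.021, 1.021, -0.113], TCP at [0.201, -0.592, 0.231] pointing down, gripper open.
Joint ranges: [-2.91, 2.91], [-0.3, 2.13], [-1.5, 1.42], [0.17, 2.43], [-1.26, 4.41], [0.16, 1.93], [-2.52, 2.52]. Speed limits (rad/s): [1.89, 1.89, 2.39, 2.39, 3.01, 3.01, 3.01].

### API

Orientations are given as [roll, pitch, yaw] about the fixed x, y, z axes, in that order (R = Rz(yaw) Ry(pitch) Rx(roll)).
In Python, from workcell import telemetry, vision, workorder gives the robot as it stands. The module is installed in compiled form; this text tells all that it offers.
- The arm moves only by the tool play_rows, never from a script. Its argument "deltas" is a list of rows, each a list of 7 numbers: the shift along the world's x, y, z in mm, then the turn, a rotation vector about the world's x, y, z in degrees, then the finger opening in mm, from 0 to 85.4. In form: [[x, y, z, wx, wy, wz, jaw], ...]. A call has 1 to 8 rows; each row shifts and turns the commanded pose from where the row before left it; what a row does not reach is not made up. A row lasts 1/8 s, in which the tool goes at most 62.5 mm and 10.7 degrees, less where a joint would pass 70% of its speed; a pose out of reach is approached as far as the arm can. A call with a gripper value outside its range is refused whole. The fingers move at their own pace and stop on an object; "grip_force" is the grip in N (left out, the last holds). Time passes only in rows, so rows that do not move let the fingers close. It gives the time, the measured TCP pose, the force and the opening at its end, in the units of the state.
- telemetry.observe(): the state, without advancing time (a new reading comes with each control period).
- vision.grab_frame(name): name is "side" or "top" or "wrist"; returns the picture (400x640x3 uint8, red, green, blue); there is no depth.
- vision.camera_info(name): a dict with "mtx" (3x3 intrinsics, pixels), "rvec" (rotation vector, rad) and "tvec" (3), from world to camera coordinates, as OpenCV has them. Camera axes: x right, y down, z forward; pixel columns grow to the right and rows downward; lengths in m; the calibration is good to about 2 mm. The wrist camera is an equidistant fisheye: a pixel r from the principal point sees the ray r / f radians off the axis. A picture is of the moment at which its call begins: read the wrist's pose just before it. camera_info takes no time and is no camera call; for the wrist camera it gives the pose at the moment of the call.
- workorder.job_done(): hands the job in, once; it reports no verdict.
The state is a dict: "clock": time; "qpos": joint angles; "qd": joint speeds; "joint_efforts": joint torques, N m; "position": TCP position; "tool_rot": TCP orientation; "force": force on the tool from outside, world axes, zero at the start; "moment": the same for the moment, N m; "grip_width": finger opening in m.
Only numpy, scipy, OpenCV 4.12 (cv2) and the standard library are available. Lean on these libraries where they do the work, as an engineer would, in place of code of your own. Each camera call takes 0.05 s, during which the arm holds its last target. There are 200 camera calls.

### The job

Get the slotted photo bed ready: take the catch tray from its mat and set it on the desk squarely under the overhanging open end of the bed's slot, drive every scrap stuck in the slot out of that end into the tray with the scraper, and lay the scraper back in the two notches of its stand. Then lay each upright carton on its side on the bed by pushing its top away from you while its foot butts the step, so that its bottom end faces the ledge, and put the tray with all the scraps back on its mat. Two to four scraps and two or three cartons are there; leave the other things on the desk alone.

Things in the scene. Friction and masses are not known exactly. Their poses are not given: they have to be found in the camera images.
- bed: fixed aluminium bed. Origin on the desk; x leads from the ledge to the back (roughly away from the robot), y along the T-slot to its open end, z up. Main top 47 mm high, x -50..105, y -150..150 mm. From y = 80 to 150 mm the main part overhangs, its underside 25 mm above the desk; elsewhere it is solid down to the desk
- step (a point): middle of the step's top edge (bed x -50, y 0, z 47 mm); axes as the bed. On the robot's side of it lies a grey ledge 85 mm wide, 37 mm high, as long as the bed and solid down to the desk. The cartons stand there; the 10 mm step up to the main top is their stop
- slot_end (a point): middle of the T-slot's floor at its open end (bed x 50, y 150, z 30 mm); axes as the bed. The slot's mouth in the top is 18 mm wide, its lips 7 mm thick; below is a channel 30 mm wide and 10 mm high. It is closed at bed y = -140 mm; the scraps all lie beyond y = -95, so the blade can be let in from above at y = -120 mm
- tray: loose open steel catch tray, 138 (x) x 124 (y) x 18 mm high, walls 4 mm, 0.25 to 0.5 kg. Origin at the centre of its underside. In place its axes lie along the bed's, its tab points away from the bed and its centre is about 15 mm beyond the slot's open end (-5 to 40 mm will do), so that it reaches well under the overhang. May be dragged over the desk. May get knocked aside
- mat: flat blue mat, 180 (x) x 170 (y) mm, under 1 mm thick, fixed on the desk, on which the tray stands at the start with its axes roughly along the mat's. Origin at its centre, on the desk
- tray_tab (a point): foot of the tray's handle, a dark upright tab 40 mm (x) x 12 mm (y) on the outside of its +y wall, from the desk up to 50 mm; this point: tray x 0, y 66, z 0 mm. Grip across the 12 mm
- scraper: loose slot scraper, 0.2 kg: wooden handle 14 mm wide (x), 160 long (y), 20 tall, with a steel blade pointing down at its +y end. Origin at the middle of the handle's underside, z up; grip across the handle there. Blade 10 mm wide (x), 8 thick (y), centred at y 74, its tip at z -36 mm. With the tip 2 mm above the slot's floor, the handle's underside is 21 mm above the bed's top
- stand: fixed grey scraper stand: base 60 x 130 x 8 mm, two posts at y = -50 and 50 mm, 12 mm thick, each with a notch 26 mm wide (x), floor 52 mm and lips 62 mm above the desk. Origin on the desk under its centre. The scraper lies along y in both notches, blade towards +y and down, its origin 52 mm above the stand's; grip it between the posts
- disc1: plain steel disc (watch case back), 26 mm across, 8 mm thick, 30 g: lodged scrap in the T-slot (may be absent); it is wider than the slot's 18 mm mouth, so it cannot be lifted out. Origin at the centre of its underside, z up.
- disc2: plain steel disc (watch case back), 26 mm across, 8 mm thick, 30 g: lodged scrap in the T-slot (may be absent); it is wider than the slot's 18 mm mouth, so it cannot be lifted out. Origin at the centre of its underside, z up.
- link1: brass strap link, 24 (x) x 20 (y) x 8 mm, 30 g: lodged scrap in the T-slot (may be absent); it is wider than the slot's 18 mm mouth, so it cannot be lifted out. Origin at the centre of its underside, z up.
- link2: brass strap link, 24 (x) x 20 (y) x 8 mm, 30 g: lodged scrap in the T-slot (may be absent); it is wider than the slot's 18 mm mouth, so it cannot be lifted out. Origin at the centre of its underside, z up.
- carton1: tall cardboard watch carton with dark brown lid band (may be absent), 50 x 50 x 110 mm, 0.1 to 0.21 kg, standing upright on the bed's low ledge, 2 to 10 mm short of the step. Origin at the centre of its bottom end, z along its length towards its lid.
- carton2: tall cardboard watch carton with dark brown lid band (may be absent), 50 x 50 x 110 mm, 0.1 to 0.21 kg, standing upright on the bed's low ledge, 2 to 10 mm short of the step. Origin at the centre of its bottom end, z along its length towards its lid.
- carton3: tall cardboard watch carton with dark brown lid band (may be absent), 50 x 50 x 110 mm, 0.1 to 0.21 kg, standing upright on the bed's low ledge, 2 to 10 mm short of the step. Origin at the centre of its bottom end, z along its length towards its lid.
- carton1_top (a point): centre of the lid end of carton1, 110 mm from its bottom
- carton2_top (a point): centre of the lid end of carton2, 110 mm from its bottom
- carton3_top (a point): centre of the lid end of carton3, 110 mm from its bottom
- watch1: bystander: wrist watch lying flat
- watch2: bystander: wrist watch lying flat
- watch3: bystander: wrist watch lying flat
- tape: bystander: roll of tape, 90 mm across, 25 mm high
- loupe: bystander: black loupe, 34 mm across, 28 mm high
- mug: bystander: white mug, 80 mm across, 90 mm high

How it is judged:
By the outcome, as a careful person would: the job done as asked, in the order asked, and still so for the second after the job is handed in, with the robot touching nothing.
Of disc1, disc2, link1, link2 only 2 to 4 are there at a start; the rules pass over those that are not, and their reading is None.
Of carton1, carton2, carton3 only 2 to 3 are there at a start; the rules pass over those that are not, and their reading is None.
At some moment in a run one of tray may be knocked a few centimetres aside while the robot is not near it.
It also fails if it takes over 200 s, if anything falls off the work surface, if the arm or the gripper's body presses on something with over 40 N, if the wrist force passes 120 N, or if a joint passes its speed limit or range.

## Working session

There is one attempt and no reset: what is moved stays moved. The work goes in short steps, Python scripts to look and compute and a tool call to move; the robot and the scene stay as the last step left them, time stands still between calls to the robot, and variables do not carry over. Pictures are saved under pics/ and viewed, about 12 in all and at most 16, crops included, and the job is handed in when it is done.

Besides the shell and the picture viewer there is one more tool, called after "Request:" as name([rows], argument=value, ...), one row to a line, values as JSON. play_rows: Moves the arm, as the interface text tells. Its arguments: {"type":"object","properties":{"deltas":{"type":"array","items":{"type":"array","items":{"type":"number"}}},"grip_force":{"type":"number"}},"required":["deltas"]}

```bash
mkdir -p pics
cat > h.py <<'E'
import numpy as np, cv2
from scipy.spatial.transform import Rotation as R
from workcell import telemetry, vision, workorder
def grab(n,f,crop=None,s=1):
    im=cv2.cvtColor(vision.grab_frame(n),cv2.COLOR_RGB2BGR); cv2.imwrite(f'pics/raw_{f}.png',im)
    if crop: im=im[crop[1]:crop[3],crop[0]:crop[2]]
    cv2.imwrite(f'pics/{f}.png',cv2.resize(im,None,fx=s,fy=s,interpolation=cv2.INTER_CUBIC)); return im
def ray(n,uv,ci=None):
    ci=ci or vision.camera_info(n); K=np.array(ci['mtx'],float); Rm=R.from_rotvec(np.ravel(ci['rvec'])).as_matrix(); t=np.ravel(ci['tvec'])
    x=(uv[0]-K[0,2])/K[0,0]; y=(uv[1]-K[1,2])/K[1,1]
    if n=='wrist':
        r=np.hypot(x,y); d=np.array([x/r*np.sin(r),y/r*np.sin(r),np.cos(r)]) if r>1e-9 else np.array([0,0,1.])
    else: d=np.array([x,y,1.])
    return -Rm.T@t, Rm.T@d/np.linalg.norm(d)
def atz(n,uv,z,ci=None):
    c,d=ray(n,uv,ci); return c+d*(z-c[2])/d[2]
def tri(obs):
    A=np.zeros((3,3));b=np.zeros(3);L=[]
    for o in obs:
        c,d=ray(*o);P=np.eye(3)-np.outer(d,d);A+=P;b+=P@c;L.append((c,d))
    p=np.linalg.solve(A,b); return p,[np.linalg.norm(np.cross(p-c,d)) for c,d in L]
def proj(n,p,ci=None):
    ci=ci or vision.camera_info(n); K=np.array(ci['mtx'],float)
    q=R.from_rotvec(np.ravel(ci['rvec'])).as_matrix()@np.array(p)+np.ravel(ci['tvec'])
    if n=='wrist':
        a=np.arctan2(np.hypot(q[0],q[1]),q[2]); k=a/np.hypot(q[0],q[1]); return np.array([K[0,0]*q[0]*k+K[0,2],K[1,1]*q[1]*k+K[1,2]])
    return (K@(q/q[2]))[:2]
def st():
    s=telemetry.observe(); print({k:np.round(s[k],3).tolist() for k in s if k in('clock','position','tool_rot','force','grip_width','qpos')})
E
python3 - <<'E'
from h import *
st()
a=grab('top','top0',None,1.25); b=grab('side','side0',None,1.25)
for n in('top','side'):
    c,d=ray(n,(320,200)); print(n,c.round(3),d.round(3),vision.camera_info(n)['mtx'])
E
```

```text
{'clock': 0.0, 'qpos': [1.173, 0.522, -0.036, 1.6, 0.021, 1.021, -0.113], 'position': [0.201, -0.591, 0.231], 'tool_rot': [-1.488, 1.57, 1.981], 'force': [0.143, -0.798, 0.077], 'grip_width': 0.085}
top [0.396 0.    1.178] [ 0.185  0.007 -0.983] [[376.78032796   0.         317.65239418]
 [  0.         376.78032796 206.60688421]
 [  0.           0.           1.        ]]
side [0.368 0.934 0.975] [ 0.158 -0.71  -0.687] [[439.36256918   0.         325.15616501]
 [  0.         439.36256918 191.55569192]
 [  0.           0.           1.        ]]
```

View pics/top0.png

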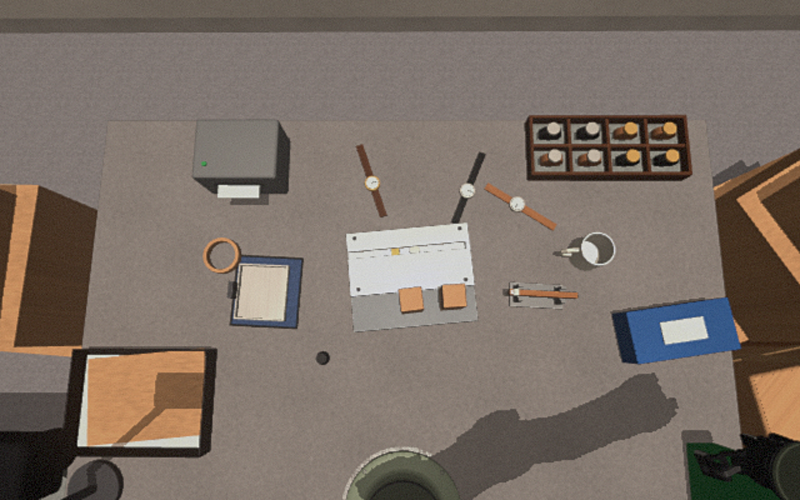

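View pics/side0.png

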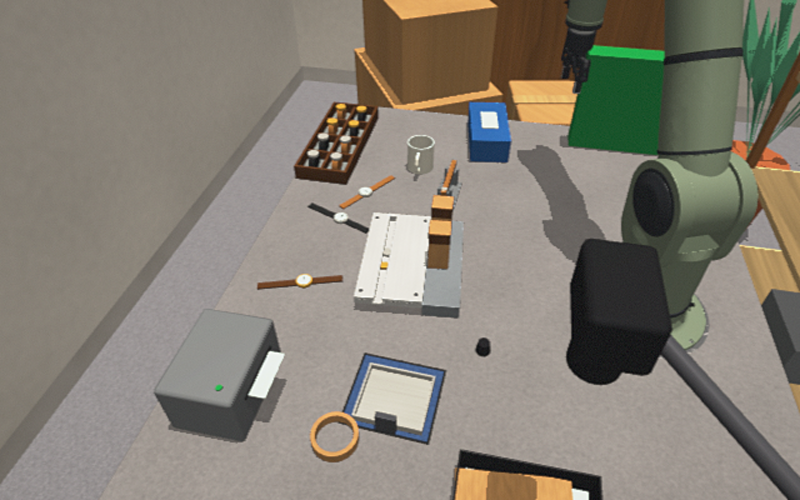

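Run:
```python
import cv2
t=cv2.imread('pics/raw_top0.png'); s=cv2.imread('pics/raw_side0.png')
cv2.imwrite('pics/tc1.png',cv2.resize(t[165:275,170:400],None,fx=3.45,fy=3.45,interpolation=cv2.INTER_CUBIC))
cv2.imwrite('pics/sc1.png',cv2.resize(s[120:260,270:390],None,fx=4.2,fy=4.2,interpolation=cv2.INTER_CUBIC))
a=cv2.resize(t[215:255,395:470],None,fx=7,fy=7,interpolation=cv2.INTER_CUBIC)
b=cv2.resize(s[270:380,240:370],None,fx=4,fy=4,interpolation=cv2.INTER_CUBIC)[:310]
import numpy as np
c=np.zeros((600,800,3),'uint8'); c[:280,:525]=a; c[285:595,:520]=b
d=cv2.resize(s[120:170,340:375],None,fx=7,fy=7,interpolation=cv2.INTER_CUBIC); c[:350,530:775]=d
cv2.imwrite('pics/mix1.png',c)
```

```text
(no output)
```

View pics/tc1.png

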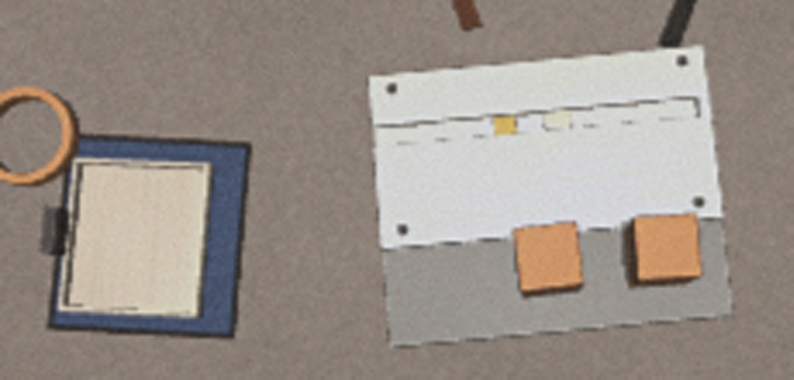

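View pics/sc1.png

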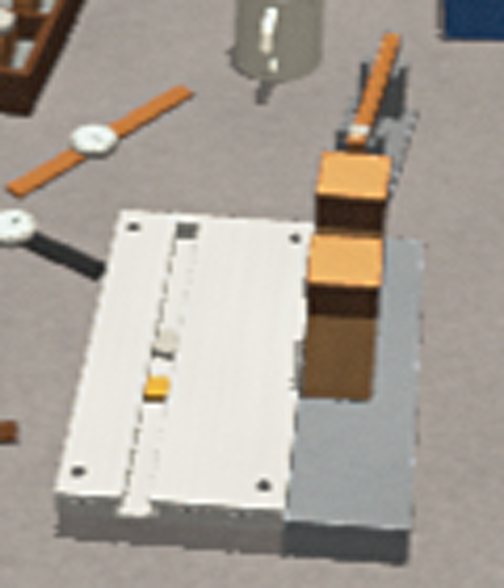

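View pics/mix1.png

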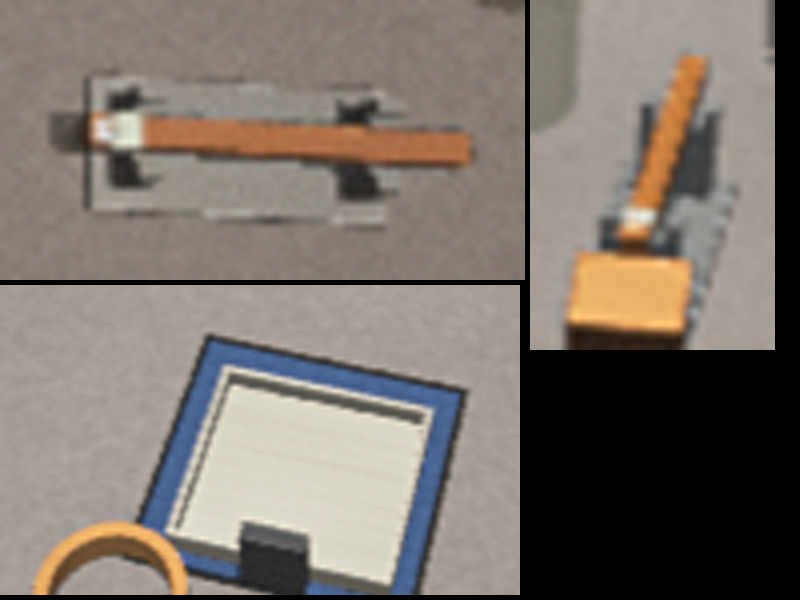

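```bash
cat > m1.py <<'E'
from h import *
from scipy.optimize import least_squares
T=lambda x,y:('top',(170+x/3.45-.35,165+y/3.45-.35)); S=lambda x,y:('side',(270+x/4.2-.4,120+y/4.2-.4))
T2=lambda x,y:('top',(395+x/7-.4,215+y/7-.4)); S2=lambda x,y:('side',(340+(x-530)/7-.4,120+y/7-.4)); S3=lambda x,y:('side',(240+x/4-.4,270+(y-285)/4-.4))
CI={n:vision.camera_info(n) for n in('top','side')}
def fit(obs,x0):
    # obs: list of (local xyz m, (cam,uv)); pose x,y,z,yaw
    def f(p):
        c,s=np.cos(p[3]),np.sin(p[3]); r=[]
        for l,(n,uv) in obs:
            q=[p[0]+c*l[0]-s*l[1],p[1]+s*l[0]+c*l[1],p[2]+l[2]]
            r+=list(proj(n,q,CI[n])-uv)
        return r
    o=least_squares(f,x0,loss='soft_l1'); return o.x,np.abs(o.fun).max()
def rep(name,obs,x0):
    x,e=fit(obs,x0); print(name,(x[:3]*1000).round(1),'yaw',np.degrees(x[3]).round(2),'maxres px',e.round(2)); return x
m=lambda *a:np.array(a)/1000
if __name__=='__main__':
    rep('bed',[(m(105,150,47),T(370,76)),(m(105,-150,47),T(703,46)),(m(-50,150,47),T(381,249)),(m(-50,-150,47),T(722,217)),(m(-135,150,37),T(391,346)),(m(-135,-150,37),T(732,314)),
     (m(-50,150,47),S(285,507)),(m(105,150,47),S(57,497)),(m(-135,150,37),S(410,530)),(m(-135,-150,37),S(424,240)),(m(105,-150,47),S(122,210))],[.6,0,0,0])
    h=25
    for nm,t,s,x0 in(('cartA',[(577,221),(513,228),(521,295),(583,288)],[(314,233),(308,283),(380,288),(384,238)],[.5,0,.1,0]),
      ('cartB',[(698,212),(635,217),(633,281),(701,277)],[(325,152),(317,196),(386,203),(391,157)],[.5,-.1,.1,0])):
        L=[m(h,-h,0),m(h,h,0),m(-h,h,0),m(-h,-h,0)]
        rep(nm,[(l,T(*a)) for l,a in zip(L,t)]+[(l,S(*a)) for l,a in zip(L,s)],x0)
    L=[m(69,62,18),m(69,-62,18),m(-69,-62,18),m(-69,62,18)]
    rep('tray',[(l,T(*a)) for l,a in zip(L,[(73,158),(213,163),(199,318),(58,312)])]+[(l,S3(*a)) for l,a in zip(L,[(165,535),(225,365),(435,405),(397,590)])],[.6,.4,0,0])
    rep('mat',[(m(90,-85,0),T(250,144)),(m(-90,-85,0),T(234,336)),(m(-90,85,0),T(49,327)),(m(90,-85,0),S3(208,336)),(m(-90,-85,0),S3(466,392))],[.6,.4,0,0])
    print('tabtop',[tri([T(55,230),S3(275,537)])])
    rep('stand',[(m(30,65,8),T2(90,75)),(m(-30,65,8),T2(90,210)),(m(-30,-65,8),T2(387,222)),(m(30,-65,8),T2(385,90))],[.5,-.3,0,0])
    p,e=tri([T2(92,129),S2(633,235)]); q,f=tri([T2(471,148),S2(693,60)]); print('scraper ends',p.round(4),e,q.round(4),f,'mid',((p+q)/2).round(4),np.linalg.norm(p-q), 'yaw',np.degrees(np.arctan2(-(p-q)[0],(p-q)[1])))
    print('tape c',atz('top',(221/1.25,255/1.25),.02),'link',atz(*T(504,126),.04),'disc',atz(*T(556,119),.04))
E
python3 m1.py
```

```text
bed [561.5 -16.4  -1.5] yaw 5.6 maxres px 1.0
cartA [482.2 -16.  146.8] yaw 5.94 maxres px 1.28
cartB [ 491.2 -110.2  144.9] yaw 2.59 maxres px 1.25
tray [509.1 353.2  -1. ] yaw -1.73 maxres px 1.44
mat [514.  344.9  -2.5] yaw -2.62 maxres px 1.03
tabtop [(array([0.51255975, 0.41631397, 0.04320835]), [np.float64(0.0010547740104826881), np.float64(0.0010547740104828148)])]
stand [ 5.045e+02 -3.278e+02 -1.000e-01] yaw -2.3 maxres px 0.27
scraper ends [ 0.5082 -0.2495  0.0706] [np.float64(0.0014471579309187964), np.float64(0.0014471579309188953)] [ 0.5012 -0.4085  0.0674] [np.float64(0.0013223773311752311), np.float64(0.0013223773311751284)] mid [ 0.5047 -0.329   0.069 ] 0.15919209885740077 yaw -2.533145241949685
tape c [0.59965002 0.45800761 0.02      ] link [0.60658681 0.02192206 0.04      ] disc [ 0.6130986  -0.02435135  0.04      ]
```

```bash
cat >> h.py <<'E'
def axes():
    s=telemetry.observe(); M=R.from_euler('xyz',s['tool_rot']).as_matrix(); y=M[:,1]
    print('x',M[:,0].round(3),'y',y.round(3),'yaw of tool y',np.degrees(np.arctan2(y[1],y[0])).round(2),'q',np.round(s['qpos'],2),'pos',(np.array(s['position'])*1000).round(1),'t',s['clock'],'w',round(s['grip_width']*1000,1),'F',np.round(s['force'],1))
E
python3 -c "
from h import *
axes()"
```

```text
x [-0.     0.001 -1.   ] y [ 0.322 -0.947 -0.001] yaw of tool y -71.22 q [ 1.17  0.52 -0.04  1.6   0.02  1.02 -0.11] pos [ 201.1 -591.4  230.8] t 0.1 w 85.4 F [-0.4  0.5 -0.2]
```

Request:
play_rows([
  [44,61,0,0,0,7,45],
  [44,61,0,0,0,7,45],
  [44,61,0,0,0,7,45],
  [44,61,0,0,0,7,45],
  [44,61,0,0,0,7,45],
  [44,61,0,0,0,7,45],
  [44,61,0,0,0,7,45],
  [44,61,0,0,0,7,45],
], grip_force=40)

```text
clock: 1.1
position: [0.4945, -0.1845, 0.2313]
tool_rot: [0.076, 1.571, -1.757]
force: [0.7, -0.7, 0.2]
grip_width: 0.0447
```

Request:
play_rows([
  [-2,50,0,0,0,7,45],
  [-2,50,0,0,0,7,45],
  [-2,50,0,0,0,7,45],
  [-2,50,0,0,0,7,45],
  [-2,50,0,0,0,7,45],
  [-2,50,0,0,0,7,45],
  [-2,50,0,0,0,7,45],
  [-2,50,0,0,0,7,45],
])

```text
clock: 2.1
position: [0.4774, 0.2152, 0.2312]
tool_rot: [-1.308, 1.571, -2.163]
force: [0.3, -0.0, -0.1]
grip_width: 0.045
```

Request:
play_rows([
  [-3.5,17.4,-15,0,0,6.8,45],
  [-3.5,17.4,-15,0,0,6.8,45],
  [-3.5,17.4,-15,0,0,6.8,45],
  [-3.5,17.4,-15,0,0,6.8,45],
  [-3.5,17.4,-15,0,0,6.8,45],
  [-3.5,17.4,-15,0,0,6.8,45],
  [-3.5,17.4,-15,0,0,6.8,45],
  [0,0,0,0,0,0,45],
])

```text
clock: 3.1
position: [0.4522, 0.3362, 0.1252]
tool_rot: [-2.986, 1.569, -3.013]
force: [-0.6, -0.5, -0.2]
grip_width: 0.045
```

```bash
python3 -c "
from h import *
axes(); grab('wrist','w1')
print(proj('wrist',[.5115,.4185,0]),proj('wrist',[.5115,.4185,.05]))"
```

```text
x [-0.002 -0.    -1.   ] y [ 0.027  1.    -0.   ] yaw of tool y 88.48 q [-0.17  0.69 -0.83  1.83  0.64  0.92  0.25] pos [452.2 336.2 125.2] t 3.1 w 45.0 F [-0.6 -0.5 -0.2]
[410.02270085 243.71709651] [424.49012077 268.8981984 ]
```

View pics/w1.png

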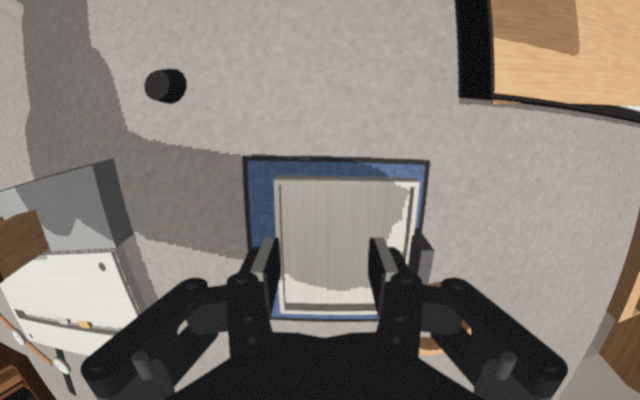

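Request:
play_rows([
  [15,20,0,0,0,0,45],
  [15,20,0,0,0,0,45],
  [15,20,0,0,0,0,45],
  [14,21,0,0,0,0,45],
  [0,0,-17,0,0,0,45],
  [0,0,-17,0,0,0,45],
  [0,0,0,0,0,0,45],
])

```text
clock: 4.03
position: [0.5117, 0.415, 0.0907]
tool_rot: [-2.222, 1.568, -2.252]
force: [-1.0, -0.4, 1.0]
grip_width: 0.0452
```

```bash
python3 -c "
from h import *
axes(); grab('wrist','w2',(250,120,500,320),3)
print(proj('wrist',[.5115,.4185,0.05]))"
```

```text
x [-0.002 -0.002 -1.   ] y [ 0.029  1.    -0.002] yaw of tool y 88.33 q [-0.3   0.86 -0.78  1.58  0.68  1.    0.26] pos [511.7 415.   90.7] t 4.025 w 45.2 F [-1.  -0.4  1. ]
[328.3417843  222.36482247]
```

View pics/w2.png

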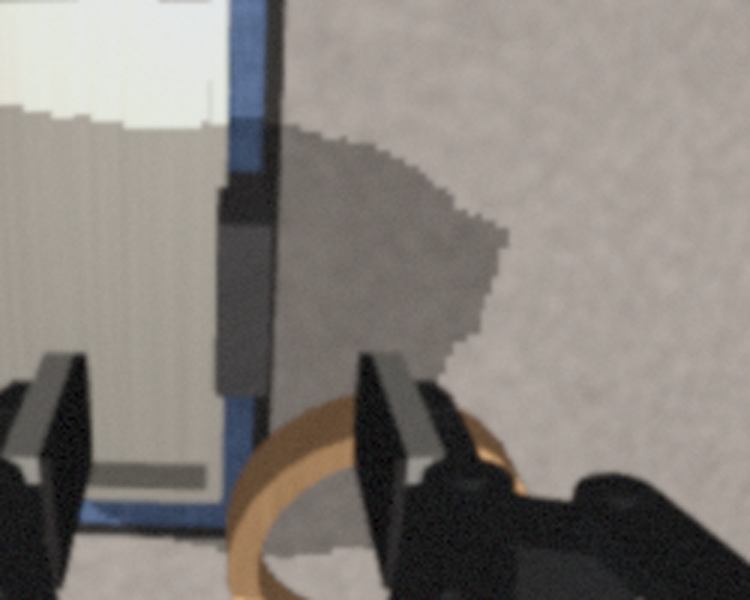

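Request:
play_rows([
  [0,4,-14,0,0,0,45],
  [0,0,-18,0,0,0,45],
  [0,0,-18,0,0,0,45],
  [0,0,-17,0,0,0,45],
  [0,0,0,0,0,0,45],
  [0,0,0,0,0,0,5],
  [0,0,0,0,0,0,5],
  [0,0,0,0,0,0,5],
])

```text
clock: 5.08
position: [0.5125, 0.4209, 0.0261]
tool_rot: [0.689, 1.57, 0.661]
force: [-0.4, 0.1, 6.0]
grip_width: 0.0114
```

Request:
play_rows([
  [0,0,0,0,0,0,5],
  [0,0,0,0,0,0,5],
  [0,0,0,0,0,0,5],
], grip_force=60)

```text
clock: 5.45
position: [0.5126, 0.4209, 0.0261]
tool_rot: [0.643, 1.57, 0.614]
force: [-0.8, -0.6, 7.2]
grip_width: 0.0107
```

```bash
python3 -c "
from h import *
axes()"
```

```text
x [ 0.001  0.001 -1.   ] y [0.028 1.    0.001] yaw of tool y 88.38 q [-0.33  0.94 -0.73  1.59  0.75  0.91  0.21] pos [512.6 420.9  26.1] t 5.45 w 10.7 F [-0.8 -0.6  7.2]
```

Request:
play_rows([
  [0,0,3,0,0,0,5],
  [9.5,-14.5,0,0,0,1,5],
  [9.5,-14.5,0,0,0,1,5],
  [9.5,-14.5,0,0,0,1,5],
  [9.5,-15,0,0,0,1,5],
  [9.5,-15,0,0,0,1,5],
  [9.5,-15,0,0,0,1.2,5],
  [9.5,-15,0,0,0,1,5],
], grip_force=80)

```text
clock: 6.45
position: [0.5789, 0.3164, 0.0282]
tool_rot: [-2.545, 1.57, -2.447]
force: [-0.3, -1.0, -2.3]
grip_width: 0.0104
```

Request:
play_rows([
  [0,0,0,0,0,0,5],
  [0,0,0,0,0,0,5],
])

```text
clock: 6.7
position: [0.5782, 0.3177, 0.0283]
tool_rot: [2.215, 1.57, 2.312]
force: [1.0, -0.4, -2.3]
grip_width: 0.0104
```

```bash
python3 -c "
from h import *
axes(); grab('top','t2',(170,150,400,290),3.45)"
```

```text
x [-0.  0. -1.] y [-0.097  0.995  0.   ] yaw of tool y 95.59 q [-0.13  0.94 -0.76  1.6   0.77  0.92  0.5 ] pos [578.2 317.7  28.3] t 6.7 w 10.4 F [ 1.  -0.4 -2.3]
```

View pics/t2.png

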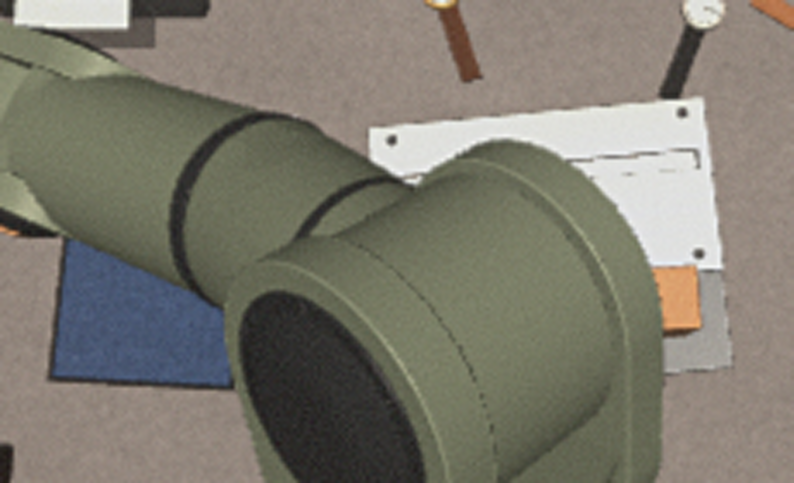

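Request:
play_rows([
  [1.5,-14.2,0,0,0,0,5],
  [1.5,-14.2,0,0,0,0,5],
  [1.5,-14.2,0,0,0,0,5],
  [1.5,-14.2,0,0,0,0,5],
  [1.5,-14.2,0,0,0,0,5],
  [1.5,-14.2,0,0,0,0,5],
  [1.5,-14.1,0,0,0,0,5],
  [0,0,-2,0,0,0,5],
])

```text
clock: 7.75
position: [0.5897, 0.2163, 0.0263]
tool_rot: [-1.242, 1.57, -1.146]
force: [-0.4, 0.3, -2.4]
grip_width: 0.0103
```

Request:
play_rows([
  [0,0,0,0,0,0,5],
  [0,0,0,0,0,0,30],
  [0,0,0,0,0,0,40],
  [0,0,0,0,0,0,40],
  [0,0,20,0,0,0,40],
  [0,0,30,0,0,0,40],
  [0,0,40,0,0,0,40],
  [0,0,40,0,0,0,40],
])

```text
clock: 8.75
position: [0.5891, 0.218, 0.159]
tool_rot: [0.496, 1.57, 0.594]
force: [-0.0, 0.2, 0.1]
grip_width: 0.04
```

```bash
python3 -c "
from h import *
axes(); grab('wrist','w3'); grab('side','s3',(200,120,400,300),3)
"
```

```text
x [ 0.001  0.    -1.   ] y [-0.098  0.995  0.   ] yaw of tool y 95.6 q [ 0.1   0.75 -0.87  1.63  0.63  1.07  0.72] pos [589.1 218.  159. ] t 8.75 w 40.0 F [-0.   0.2  0.1]
```

View pics/s3.png

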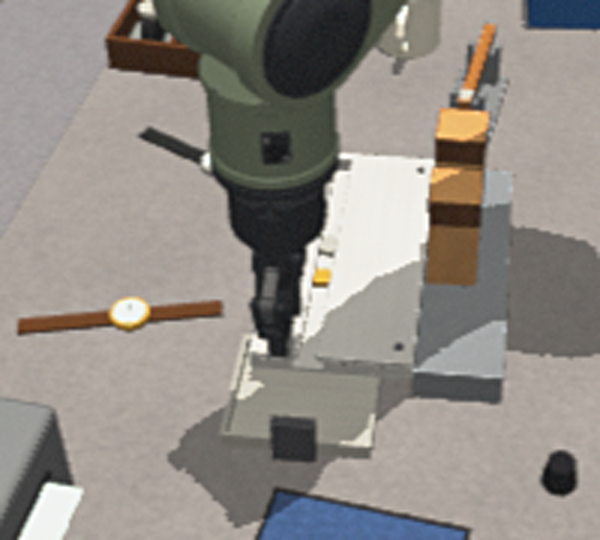

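Request:
play_rows([
  [0,0,35,0,0,0,40],
  [0,0,35,0,0,0,40],
  [0,-10,35,0,0,-4,40],
  [-6,-30,0,0,0,-6,40],
  [-6,-30,0,0,0,-6,40],
  [-6,-30,0,0,0,-6,40],
  [-6,-30,0,0,0,-6,40],
  [-6,-30,0,0,0,-6,40],
])

```text
clock: 9.85
position: [0.5587, 0.057, 0.2621]
tool_rot: [0.433, 1.57, -0.066]
force: [-0.4, -0.0, 0.1]
grip_width: 0.0401
```

Request:
play_rows([
  [-6,-35,0,0,0,-6,40],
  [-6,-35,0,0,0,-6,40],
  [-6,-35,0,0,0,-6,40],
  [-6,-35,0,0,0,-6,40],
  [-6,-35,0,0,0,-6,40],
  [-6,-35,0,0,0,-6,40],
  [-6,-35,0,0,0,-6,40],
  [-6,-35,0,0,0,-6,40],
])

```text
clock: 10.85
position: [0.5109, -0.2233, 0.262]
tool_rot: [1.123, 1.57, -0.215]
force: [0.9, -0.6, -0.1]
grip_width: 0.0401
```

```bash
python3 -c "
from h import *
axes(); print(atz('top',(597/1.25,250/1.25),.09),atz('top',(562/1.25,253/1.25),.05))"
```

```text
x [ 0.001 -0.    -1.   ] y [0.973 0.231 0.001] yaw of tool y 13.35 q [ 0.73  0.43 -0.58  1.72  0.27  1.07  0.3 ] pos [ 510.9 -223.3  262. ] t 10.85 w 40.1 F [ 0.9 -0.6 -0.1]
[ 0.60256819 -0.45199833  0.09      ] [ 0.60246062 -0.38380017  0.05      ]
```

Request:
play_rows([
  [-2,-27,-20,0,0,-5,40],
  [-2,-27,-25,0,0,-5,40],
  [-2,-27,-25,0,0,-5.8,40],
  [0,-24,-25,0,0,0,40],
  [0,0,-25,0,0,0,40],
  [0,0,0,0,0,0,40],
])

```text
clock: 11.6
position: [0.5043, -0.3271, 0.1402]
tool_rot: [-2.176, 1.568, 2.497]
force: [0.0, 0.7, 0.4]
grip_width: 0.0402
```

```bash
python3 -c "
from h import *
axes(); grab('wrist','w4',(220,120,420,320),3); print((proj('wrist',[.5047,-.328,.072])-[220,120])*3)"
```

```text
x [-0.002  0.002 -1.   ] y [ 0.999 -0.04  -0.002] yaw of tool y -2.28 q [ 0.78  0.62 -0.44  1.73  0.33  0.87  0.15] pos [ 504.3 -327.1  140.2] t 11.6 w 40.2 F [0.  0.7 0.4]
[313.62302083 266.67655875]
```

View pics/w4.png

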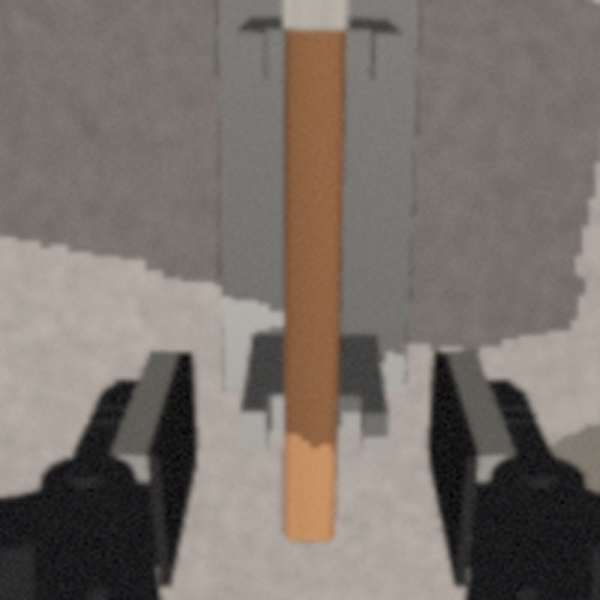

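Request:
play_rows([
  [0,0,-20,0,0,0,40],
  [0,0,-20,0,0,0,40],
  [0,0,-20,0,0,0,40],
  [0,0,-20,0,0,0,40],
  [0,0,-17,0,0,0,40],
  [0,0,0,0,0,0,40],
  [0,0,0,0,0,0,5],
  [0,0,0,0,0,0,5],
])

```text
clock: 12.65
position: [0.5057, -0.3275, 0.0452]
tool_rot: [1.047, 1.569, -0.563]
force: [0.2, -0.9, -1.5]
grip_width: 0.0127
```

Request:
play_rows([
  [0,0,0,0,0,0,5],
  [0,0,0,0,0,0,5],
  [0,0,0,0,0,0,5],
])

```text
clock: 13.02
position: [0.5057, -0.3275, 0.0451]
tool_rot: [1.039, 1.569, -0.571]
force: [0.2, 1.1, 7.1]
grip_width: 0.0123
```

Request:
play_rows([
  [0,0,20,0,0,0,5],
  [0,0,20,0,0,0,5],
  [0,0,20,0,0,0,5],
  [0,0,20,0,0,0,5],
  [0,0,0,0,0,0,5],
])

```text
clock: 13.65
position: [0.5059, -0.3277, 0.1263]
tool_rot: [1.021, 1.568, -0.589]
force: [-0.2, -0.4, -2.0]
grip_width: 0.0126
```

```bash
python3 -c "
from h import *
axes(); grab('side','s4',(320,60,440,160),5)"
```

```text
x [ 0.002 -0.002 -1.   ] y [ 0.999 -0.039  0.002] yaw of tool y -2.24 q [ 0.78  0.64 -0.44  1.74  0.35  0.84  0.14] pos [ 505.9 -327.7  126.3] t 13.65 w 12.6 F [-0.2 -0.4 -2. ]
```

View pics/s4.png

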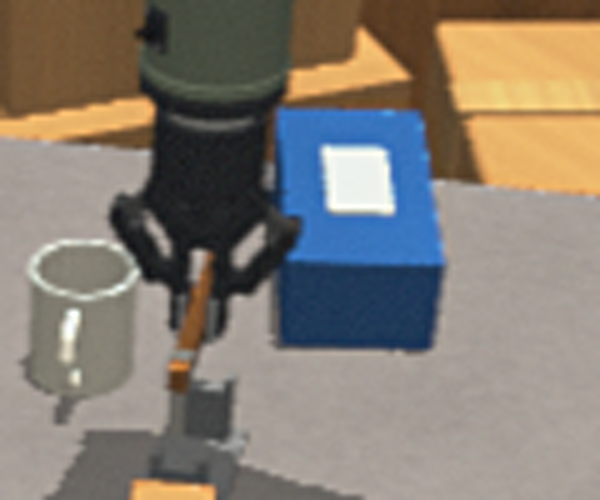

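Request:
play_rows([
  [0,0,24,0,0,0,5],
  [20,20,0,0,0,1.3,5],
  [21,20,0,0,0,1.3,5],
  [21,20,0,0,0,1.3,5],
  [21,21,0,0,0,1.3,5],
  [21,21,0,0,0,1.3,5],
  [20.5,21,0,0,0,1.3,5],
  [0,0,0,0,0,0,5],
], grip_force=100)

```text
clock: 14.7
position: [0.6306, -0.2015, 0.1472]
tool_rot: [-2.827, 1.569, 1.986]
force: [-0.5, -0.2, -1.8]
grip_width: 0.0121
```

Request:
play_rows([
  [0,0,-15,0,0,0,5],
  [0,0,-15,0,0,0,5],
  [0,0,0,0,0,0,5],
])

```text
clock: 15.08
position: [0.6284, -0.2046, 0.1163]
tool_rot: [-1.881, 1.568, 2.928]
force: [-0.3, 0.6, -2.0]
grip_width: 0.0122
```

```bash
python3 -c "
from h import *
axes(); ci=vision.camera_info('wrist'); grab('wrist','w5',(170,20,470,245),2.66)
o=np.array([.5615,-.0164]);c,s=np.cos(np.radians(5.6)),np.sin(np.radians(5.6))
for b in [(41,-140),(59,-140),(41,0),(59,0),(41,150),(59,150),(50,-120)]:
    x,y=np.array(b)/1e3; p=[o[0]+c*x-s*y,o[1]+s*x+c*y,.047]; print(b,((proj('wrist',p,ci)-[170,20])*2.66).round(0))
np.save('w5ci.npy',ci,allow_pickle=True)"
```

```text
x [-0.003  0.001 -1.   ] y [ 0.995  0.097 -0.003] yaw of tool y 5.54 q [ 0.52  0.74 -0.46  1.57  0.39  0.92  0.02] pos [ 628.4 -204.6  116.3] t 15.075 w 12.2 F [-0.3  0.6 -2. ]
(41, -140) [385. 301.]
(59, -140) [455. 301.]
(41, 0) [ 385. -200.]
(59, 0) [ 453. -200.]
(41, 150) [ 389. -520.]
(59, 150) [ 445. -520.]
(50, -120) [420. 224.]
```

View pics/w5.png

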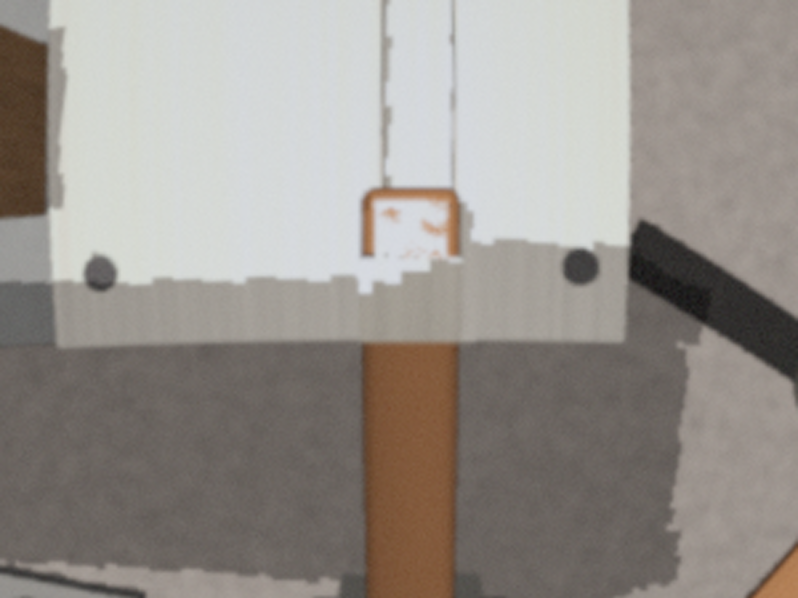

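Request:
play_rows([
  [2,0,-12,0,0,0,5],
  [0,0,-12,0,0,0,5],
  [0,0,-10,0,0,0,5],
  [0,0,0,0,0,0,5],
  [0,0,0,0,0,0,5],
])

```text
clock: 15.75
position: [0.6319, -0.2042, 0.0845]
tool_rot: [1.313, 1.57, -0.161]
force: [0.4, -0.4, -2.7]
grip_width: 0.012
```

```bash
python3 -c "
from h import *
axes()"
```

```text
x [ 0. -0. -1.] y [0.995 0.097 0.   ] yaw of tool y 5.58 q [ 0.5   0.79 -0.45  1.58  0.41  0.87  0.  ] pos [ 631.9 -204.2   84.5] t 15.75 w 12.0 F [ 0.4 -0.4 -2.7]
```

Request:
play_rows([
  [-1.5,0,0,0,0,0,5],
  [0,0,-6,0,0,0,5],
  [0,0,-6,0,0,0,5],
  [0,0,-6,0,0,0,5],
  [0,0,-4,0,0,0,5],
  [0,0,0,0,0,0,5],
  [0,0,0,0,0,0,5],
])

```text
clock: 16.62
position: [0.6303, -0.2042, 0.0624]
tool_rot: [1.329, 1.571, -0.145]
force: [0.8, 0.2, -1.9]
grip_width: 0.0123
```

Request:
play_rows([
  [-1.2,11.9,0,0,0,0,5],
  [-1.2,11.9,0,0,0,0,5],
  [-1.2,11.9,0,0,0,0,5],
  [-1.2,11.9,0,0,0,0,5],
  [-1.1,11.9,0,0,0,0,5],
  [-1.2,11.9,0,0,0,0,5],
  [-1.1,11.9,0,0,0,0,5],
  [-1.2,11.9,0,0,0,0,5],
])

```text
clock: 17.62
position: [0.6207, -0.1082, 0.0623]
tool_rot: [-0.475, 1.571, -1.949]
force: [-0.7, 0.1, -1.1]
grip_width: 0.0119
```

Request:
play_rows([
  [-1.2,11.9,0,0,0,0,5],
  [-1.2,11.9,0,0,0,0,5],
  [-1.2,11.9,0,0,0,0,5],
  [-1.2,11.9,0,0,0,0,5],
  [-1.1,11.9,0,0,0,0,5],
  [-1.2,11.9,0,0,0,0,5],
  [0,0,0,0,0,0,5],
])

```text
clock: 18.5
position: [0.6137, -0.0363, 0.0624]
tool_rot: [2.989, 1.57, 1.517]
force: [0.3, -0.8, -2.9]
grip_width: 0.0124
```

```bash
python3 -c "
from h import *
axes()
s=telemetry.observe(); d=np.array(s['position'])[:2]-[.5615,-.0164];c,q=np.cos(np.radians(5.6)),np.sin(np.radians(5.6));print('bed',(c*d[0]+q*d[1])*1e3,(-q*d[0]+c*d[1])*1e3)"
```

```text
x [ 0.  0. -1.] y [0.995 0.099 0.   ] yaw of tool y 5.66 q [ 0.25  0.75 -0.43  1.73  0.43  0.75 -0.29] pos [613.7 -36.3  62.4] t 18.5 w 12.4 F [ 0.3 -0.8 -2.9]
bed 49.98286479866878 -24.89264408937883
```

Request:
play_rows([
  [-0.9,9,0,0,0,0,5],
  [-0.9,9,0,0,0,0,5],
  [-0.9,9,0,0,0,0,5],
  [-0.9,9,0,0,0,0,5],
  [-0.9,9,0,0,0,0,5],
  [-0.9,9,0,0,0,0,5],
  [-0.9,9,0,0,0,0,5],
  [-0.9,9,0,0,0,0,5],
])

```text
clock: 19.5
position: [0.6064, 0.035, 0.0623]
tool_rot: [-1.961, 1.571, 2.849]
force: [0.6, -0.0, -1.8]
grip_width: 0.012
```

Request:
play_rows([
  [-0.6,6,0,0,0,0,5],
  [-0.6,6,0,0,0,0,5],
  [-0.6,6,0,0,0,0,5],
  [-0.6,6,0,0,0,0,5],
  [-0.6,6,0,0,0,0,5],
  [-0.6,6,0,0,0,0,5],
  [-0.6,6,0,0,0,0,5],
  [0,0,0,0,0,0,5],
])

```text
clock: 20.5
position: [0.6022, 0.077, 0.0623]
tool_rot: [3.047, 1.571, 1.574]
force: [-1.0, -0.2, -2.3]
grip_width: 0.0126
```

```bash
python3 -c "
from h import *
axes(); grab('side','s6',(200,150,380,320),3.5)
s=telemetry.observe(); d=np.array(s['position'])[:2]-[.5615,-.0164];c,q=np.cos(np.radians(5.6)),np.sin(np.radians(5.6));print('bed',(c*d[0]+q*d[1])*1e3,(-q*d[0]+c*d[1])*1e3)"
```

```text
x [-0.  0. -1.] y [0.995 0.098 0.   ] yaw of tool y 5.62 q [ 0.06  0.74 -0.42  1.75  0.42  0.74 -0.48] pos [602.2  77.   62.3] t 20.5 w 12.6 F [-1.  -0.2 -2.3]
bed 49.6728938028058 88.54237809444875
```

View pics/s6.png

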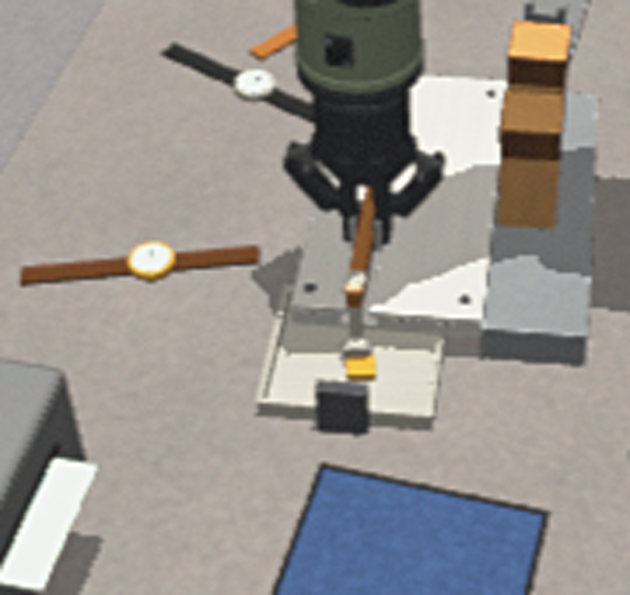

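Request:
play_rows([
  [0,0,15,0,0,0,5],
  [0,0,35,0,0,0,5],
  [0,0,40,0,0,0,5],
  [0,0,40,0,0,0,5],
  [0,0,35,0,0,0,5],
  [-7,-29,0,0,0,-0.5,5],
  [-7,-29,0,0,0,-0.5,5],
  [-7,-29,0,0,0,-0.6,5],
])

```text
clock: 21.55
position: [0.581, -0.0118, 0.2285]
tool_rot: [1.268, 1.57, -0.234]
force: [0.5, 0.1, -1.5]
grip_width: 0.0124
```

Request:
play_rows([
  [-7,-29,0,0,0,-0.6,5],
  [-7,-29,0,0,0,-0.6,5],
  [-7,-29,0,0,0,-0.6,5],
  [-7,-29,0,0,0,-0.6,5],
  [-7,-29,0,0,0,-0.6,5],
  [-7,-29,0,0,0,-0.6,5],
  [-7,-29,0,0,0,-0.6,5],
  [-7,-29,0,0,0,-0.6,5],
])

```text
clock: 22.55
position: [0.5249, -0.2437, 0.2284]
tool_rot: [1.169, 1.57, -0.417]
force: [0.2, -0.2, -3.4]
grip_width: 0.0119
```

Request:
play_rows([
  [-7,-29,0,0,0,-0.6,5],
  [-7,-29,0,0,0,-0.6,5],
  [-6,-28,-20,0,0,-0.6,5],
  [0,0,-30,0,0,0,5],
  [0,0,-30,0,0,0,5],
  [0,0,-20,0,0,0,5],
  [0,0,0,0,0,0,5],
  [0,0,0,0,0,0,5],
])

```text
clock: 23.55
position: [0.5055, -0.3288, 0.1277]
tool_rot: [1.279, 1.57, -0.338]
force: [0.3, 1.2, -1.6]
grip_width: 0.0121
```

```bash
python3 -c "
from h import *
axes()"
```

```text
x [ 0. -0. -1.] y [ 0.999 -0.046  0.   ] yaw of tool y -2.63 q [ 0.73  0.63 -0.37  1.74  0.3   0.83  0.18] pos [ 505.5 -328.8  127.7] t 23.55 w 12.1 F [ 0.3  1.2 -1.6]
```

Request:
play_rows([
  [0,1,-20,0,0,0.4,5],
  [0,0,-20,0,0,0,5],
  [0,0,-20,0,0,0,5],
  [0,0,-12,0,0,0,5],
  [0,0,-6,0,0,0,5],
  [0,0,-4,0,0,0,5],
  [0,0,0,0,0,0,5],
  [0,0,0,0,0,0,5],
])

```text
clock: 24.55
position: [0.5056, -0.3277, 0.0456]
tool_rot: [1.042, 1.57, -0.567]
force: [-0.5, -0.0, -1.1]
grip_width: 0.0123
```

```bash
python3 -c "
from h import *
axes()"
```

```text
x [ 0.001 -0.    -1.   ] y [ 0.999 -0.039  0.001] yaw of tool y -2.22 q [ 0.7   0.75 -0.33  1.77  0.36  0.68  0.13] pos [ 505.6 -327.7   45.6] t 24.55 w 12.3 F [-0.5 -0.  -1.1]
```

Request:
play_rows([
  [0,0,0,0,0,0,40],
  [0,0,0,0,0,0,40],
  [0,0,0,0,0,0,40],
  [0,0,20,0,0,0,40],
  [0,0,35,0,0,0,40],
  [0,0,40,0,0,0,40],
  [0,0,40,0,0,0,0],
  [0,0,20,0,0,0,0],
])

```text
clock: 25.55
position: [0.5059, -0.3278, 0.2041]
tool_rot: [1.062, 1.567, -0.548]
force: [-0.0, -0.6, -0.5]
grip_width: 0.0042
```

Request:
play_rows([
  [-7,20,0,0,0,9,0],
  [-7,20,0,0,0,9,0],
  [-7,20,0,0,0,9,0],
  [-7,20,0,0,0,9,0],
  [-7,20,0,0,0,9,0],
  [-7,20,0,0,0,9,0],
  [-7,20,0,0,0,9,0],
  [-7,20,0,0,0,9,0],
])

```text
clock: 26.55
position: [0.4491, -0.1671, 0.2015]
tool_rot: [-0.77, 1.569, -1.118]
force: [0.8, 0.3, -0.1]
grip_width: 0.0001
```

Request:
play_rows([
  [-6,18,0,0,0,9,0],
  [-6,17,0,0,0,9,0],
  [-6,17,0,0,0,8,0],
  [0,0,0,0,0,0,0],
  [0,0,0,0,0,0,0],
])

```text
clock: 27.18
position: [0.4315, -0.1163, 0.2009]
tool_rot: [-1.177, 1.57, -1.079]
force: [0.3, -0.6, 0.0]
grip_width: -0.0004
```

```bash
python3 -c "
from h import *
axes(); im=grab('top','t7'); cv2.imwrite('pics/none.png',im); grab('side','s7')"
```

```text
x [ 0.001 -0.001 -1.   ] y [-0.097  0.995 -0.001] yaw of tool y 95.59 q [ 0.86  0.4  -0.91  2.05  0.41  0.88  1.38] pos [ 431.5 -116.3  200.9] t 27.175 w -0.4 F [ 0.3 -0.6  0. ]
```

Request:
play_rows([
  [0,0,-28,0,0,0,0],
  [0,0,-28,0,0,0,0],
  [0,0,-27,0,0,0,0],
  [6,0.6,0,0,0,0,0],
  [6,0.6,0,0,0,0,0],
  [6,0.6,0,0,0,0,0],
  [5,0.5,0,0,0,0,0],
  [5,0.5,0,0,0,0,0],
])

```text
clock: 28.28
position: [0.4597, -0.1129, 0.1176]
tool_rot: [-0.9, 1.57, -0.799]
force: [-0.8, 0.0, -0.3]
grip_width: -0.0001
```

Request:
play_rows([
  [5,0.5,0,0,0,0,0],
  [5,0.5,0,0,0,0,0],
  [5,0.5,0,0,0,0,0],
  [5,0.5,0,0,0,0,0],
  [4,0.4,0,0,0,0,0],
  [4,0.4,0,0,0,0,0],
  [3,0.3,0,0,0,0,0],
  [3,0.3,0,0,0,0,0],
])

```text
clock: 29.28
position: [0.4934, -0.1094, 0.1173]
tool_rot: [-3.062, 1.571, -2.961]
force: [-0.4, -0.2, -1.3]
grip_width: -0.0003
```

Request:
play_rows([
  [3,0.3,0,0,0,0,0],
  [3,0.3,0,0,0,0,0],
  [3,0.3,0,0,0,0,0],
  [3,0.3,0,0,0,0,0],
  [3,0.3,0,0,0,0,0],
  [3,0.3,0,0,0,0,0],
  [0,0,0,0,0,0,0],
  [0,0,0,0,0,0,0],
])

```text
clock: 30.28
position: [0.5112, -0.1076, 0.1173]
tool_rot: [-2.951, 1.571, -2.85]
force: [0.4, 0.3, -0.5]
grip_width: 0.0003
```

```bash
python3 -c "
from h import *
axes(); grab('side','s8',(200,80,400,320),2.5)"
```

```text
x [-0. -0. -1.] y [-0.101  0.995 -0.   ] yaw of tool y 95.78 q [ 0.65  0.63 -0.77  1.94  0.6   0.82  1.22] pos [ 511.2 -107.6  117.3] t 30.275 w 0.3 F [ 0.4  0.3 -0.5]
```

View pics/s8.png

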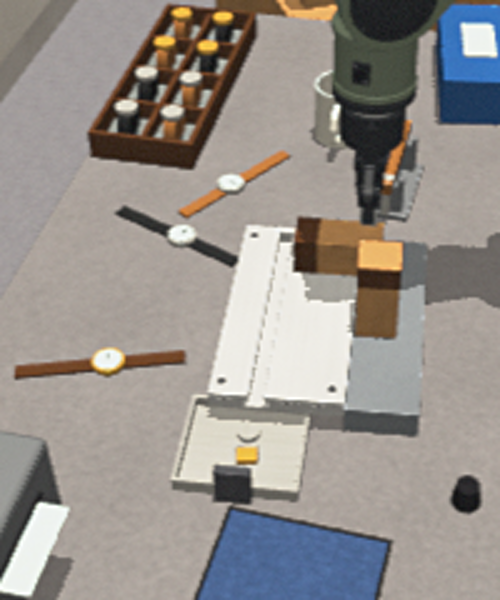

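Request:
play_rows([
  [0,0,20,0,0,0,0],
  [-10,-1,20,0,0,0,0],
  [-20,-2,10,0,0,0,0],
  [-20,-2,0,0,0,0,0],
  [-20,-2,0,0,0,0,0],
  [-10,-1,0,0,0,0,0],
  [-2,18,0,0,0,0,0],
  [-2,18,0,0,0,0,0],
])

```text
clock: 31.32
position: [0.4277, -0.0792, 0.168]
tool_rot: [-0.342, 1.57, -0.242]
force: [-0.1, -0.1, -0.0]
grip_width: 0.0001
```

Request:
play_rows([
  [-2,18,0,0,0,0,0],
  [-2,18,0,0,0,0,0],
  [-2,20,0,0,0,0,0],
  [0,0,0,0,0,0,0],
  [0,0,0,0,0,0,0],
])

```text
clock: 31.95
position: [0.4216, -0.0241, 0.1676]
tool_rot: [-0.937, 1.57, -0.836]
force: [-0.4, -0.3, -1.4]
grip_width: -0.0002
```

```bash
python3 -c "
from h import *
axes()"
```

```text
x [ 0. -0. -1.] y [-0.101  0.995 -0.   ] yaw of tool y 95.77 q [ 0.64  0.42 -0.9   2.14  0.47  0.79  1.12] pos [421.6 -24.1 167.6] t 31.95 w -0.2 F [-0.4 -0.3 -1.4]
```

Request:
play_rows([
  [0,2,-17,0,0,0,0],
  [0,0,-17,0,0,0,0],
  [0,0,-16,0,0,0,0],
  [6,0.6,0,0,0,0,0],
  [6,0.6,0,0,0,0,0],
  [6,0.6,0,0,0,0,0],
  [5,0.5,0,0,0,0,0],
  [5,0.5,0,0,0,0,0],
])

```text
clock: 32.95
position: [0.4496, -0.0189, 0.1174]
tool_rot: [-1.159, 1.571, -1.059]
force: [-1.4, -0.0, -0.1]
grip_width: 0.0001
```

Request:
play_rows([
  [5,0.5,0,0,0,0,0],
  [5,0.5,0,0,0,0,0],
  [5,0.5,0,0,0,0,0],
  [5,0.5,0,0,0,0,0],
  [4,0.4,0,0,0,0,0],
  [4,0.4,0,0,0,0,0],
  [3,0.3,0,0,0,0,0],
  [3,0.3,0,0,0,0,0],
])

```text
clock: 33.95
position: [0.4835, -0.0154, 0.1173]
tool_rot: [-0.934, 1.571, -0.834]
force: [0.4, -0.0, 1.3]
grip_width: 0.0005
```

Request:
play_rows([
  [3,0.3,0,0,0,0,0],
  [3,0.3,0,0,0,0,0],
  [3,0.3,0,0,0,0,0],
  [3,0.3,0,0,0,0,0],
  [3,0.3,0,0,0,0,0],
  [3,0.3,0,0,0,0,0],
  [0,0,20,0,0,0,0],
  [0,0,40,0,0,0,0],
])

```text
clock: 34.95
position: [0.5006, -0.0133, 0.1783]
tool_rot: [2.745, 1.569, 2.847]
force: [1.0, -1.0, -0.1]
grip_width: -0.0004
```

Request:
play_rows([
  [-10,0,40,0,0,0,0],
  [-20,-30,20,0,0,0,0],
  [-20,-40,0,0,0,0,0],
  [-10,-40,0,0,0,0,0],
  [0,-40,0,0,0,0,0],
  [0,-40,0,0,0,0,0],
  [0,-40,0,0,0,0,0],
  [0,0,0,0,0,0,0],
])

```text
clock: 35.95
position: [0.4408, -0.246, 0.2381]
tool_rot: [-0.752, 1.57, -0.655]
force: [0.3, 0.4, 0.0]
grip_width: -0.0001
```

```bash
python3 -c "
from h import *
axes(); a=grab('side','s9',(210,90,390,390),2); b=grab('top','t9',(170,150,470,290),1.8)
a=cv2.resize(a,None,fx=2,fy=2,interpolation=cv2.INTER_CUBIC);b=cv2.resize(b,None,fx=1.45,fy=1.45,interpolation=cv2.INTER_CUBIC)
c=np.zeros((600,800,3),'uint8');c[:a.shape[0],:a.shape[1]]=a;c[:b.shape[0],362:362+b.shape[1]]=b
t=cv2.imread('pics/raw_t9.png')[185:265,180:300]; t=cv2.resize(t,None,fx=3.6,fy=3.6,interpolation=cv2.INTER_CUBIC); c[210:210+t.shape[0],362:362+t.shape[1]]=t
cv2.imwrite('pics/c9.png',c)"
```

```text
x [ 0. -0. -1.] y [-0.097  0.995 -0.   ] yaw of tool y 95.56 q [ 1.06  0.44 -0.87  1.87  0.39  1.01  1.68] pos [ 440.8 -246.   238.1] t 35.95 w -0.1 F [0.3 0.4 0. ]
```

View pics/c9.png

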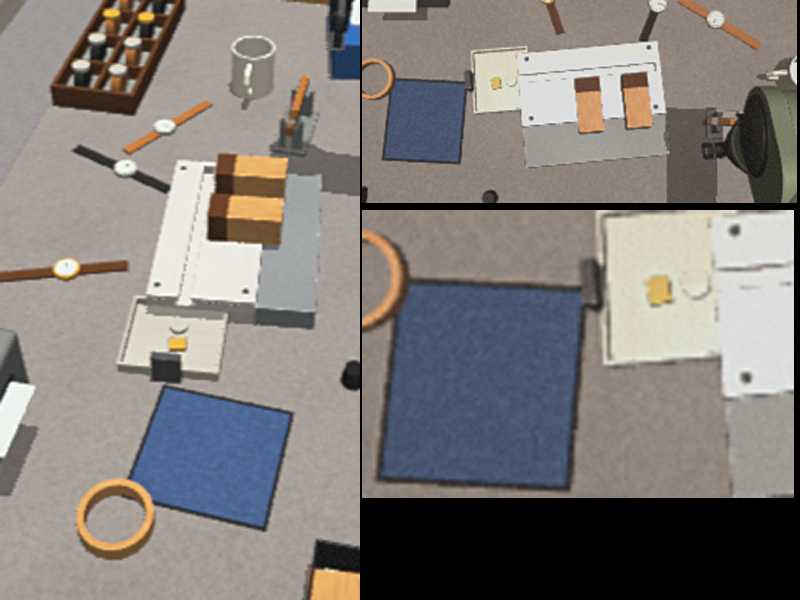

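```bash
python3 -c "
from m1 import *
T=lambda x,y:('top',(180+(x-362)/3.6-.4,185+(y-210)/3.6-.4)); S=lambda x,y:('side',(210+x/2-.25,90+y/2-.25))
print('tab',atz(*T(592,285),.05),tri([T(592,285),S(166,357)]))
rep('tray',[(m(-69,62,18),T(605,364)),(m(69,62,18),T(599,213)),(m(-69,62,18),S(218,369)),(m(69,62,18),S(119,361)),(m(69,-62,18),S(138,298)),(m(-20,66,50),S(182,357)),(m(20,66,50),S(151,355))],[.595,.152,0,.1])
L=[(m(90,85,0),T(399,280)),(m(90,-85,0),T(585,287)),(m(-90,-85,0),T(570,489)),(m(-90,85,0),T(379,480)),(m(90,-85,0),S(166,387)),(m(-90,-85,0),S(292,411)),(m(-90,85,0),S(266,527))]
rep('mat',L,[.5,.35,0,0])
for q in[(.5891,.218)]: print(proj('top',[*q,.05]),T(592,285))
print('mug/az',)
"
```

```text
tab [0.59071632 0.24173105 0.05      ] (array([0.59417648, 0.24328706, 0.04401185]), [np.float64(0.0023972287819410826), np.float64(0.0023972287819410466)])
tray [600.  177.9  -1.5] yaw 4.33 maxres px 2.11
mat [513.5 343.8  -1.4] yaw -2.01 maxres px 2.08
[251.24204423 205.98614527] ('top', (243.48888888888888, 205.43333333333334))
mug/az
```

Request:
play_rows([
  [10,32,0,0,0,0,45],
  [10,32,0,0,0,0,45],
  [10,32,0,0,0,0,45],
  [10,32,0,0,0,0,45],
  [10,32,0,0,0,0,45],
  [10,32,0,0,0,0,45],
  [10,32,0,0,0,0,45],
  [10,32,0,0,0,0,45],
])

```text
clock: 37.05
position: [0.5211, 0.0147, 0.2381]
tool_rot: [-0.125, 1.57, -0.022]
force: [0.3, -0.4, -0.3]
grip_width: 0.0448
```

Request:
play_rows([
  [10,33,0,0,0,0,45],
  [10,33,0,0,0,0,45],
  [10,33,0,0,0,-0.5,45],
  [10,33,-20,0,0,0,45],
  [10,33,-30,0,0,0,45],
  [10,33,-40,0,0,-0.5,45],
  [10,33,-50,0,0,0,45],
  [0,0,0,0,0,0,45],
])

```text
clock: 38.05
position: [0.5884, 0.2467, 0.0945]
tool_rot: [3.0, 1.566, 3.088]
force: [-0.6, -0.8, 0.1]
grip_width: 0.0449
```

```bash
python3 -c "
from h import *
axes()"
```

```text
x [-0.005  0.    -1.   ] y [-0.088  0.996  0.001] yaw of tool y 95.07 q [-0.02  0.81 -0.75  1.64  0.64  0.96  0.67] pos [588.4 246.7  94.5] t 38.05 w 44.9 F [-0.6 -0.8  0.1]
```

Request:
play_rows([
  [3,-4,0,0,0,0,45],
  [0,0,0,0,0,0,45],
  [0,0,0,0,0,0,45],
])

```text
clock: 38.42
position: [0.5949, 0.2387, 0.0986]
tool_rot: [0.043, 1.569, 0.126]
force: [-0.4, 0.1, -1.6]
grip_width: 0.0452
```

```bash
python3 -c "
from h import *
axes(); ci=vision.camera_info('wrist'); grab('wrist','w10',(220,120,470,320),3)
np.save('w10ci.npy',ci,allow_pickle=True); print((proj('wrist',[.592,.242,.05],ci)-[220,120])*3)"
```

```text
x [ 0.002  0.    -1.   ] y [-0.082  0.997  0.   ] yaw of tool y 94.71 q [-0.    0.81 -0.75  1.63  0.64  0.96  0.67] pos [594.9 238.7  98.6] t 38.425 w 45.2 F [-0.4  0.1 -1.6]
[327.27752489 286.27099668]
```

View pics/w10.png

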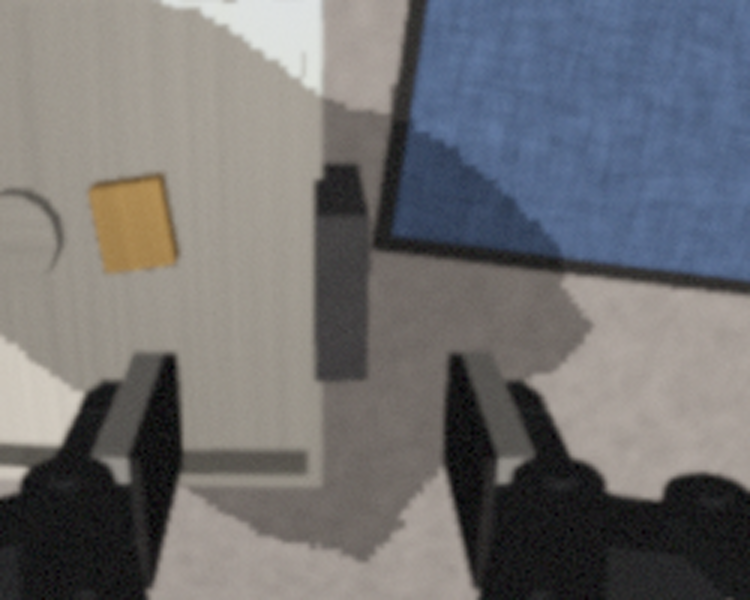

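Request:
play_rows([
  [0,6.5,-14,0,0,0,45],
  [0,0,-20,0,0,0,45],
  [0,0,-20,0,0,0,45],
  [0,0,-20,0,0,0,45],
  [0,0,0,0,0,0,45],
  [0,0,0,0,0,0,5],
  [0,0,0,0,0,0,5],
  [0,0,0,0,0,0,5],
], grip_force=80)

```text
clock: 39.48
position: [0.5948, 0.2461, 0.0242]
tool_rot: [0.238, 1.569, 0.321]
force: [-1.2, -1.3, 7.5]
grip_width: 0.0102
```

Request:
play_rows([
  [0,0,0,0,0,0,5],
  [0,0,0,0,0,0,5],
  [0,0,0,0,0,0,5],
])

```text
clock: 39.85
position: [0.5948, 0.246, 0.0242]
tool_rot: [0.178, 1.569, 0.261]
force: [-0.9, -1.7, 6.8]
grip_width: 0.0107
```

```bash
python3 -c "
from h import *
axes()"
```

```text
x [ 0.001  0.    -1.   ] y [-0.083  0.997  0.   ] yaw of tool y 94.77 q [-0.05  0.91 -0.69  1.65  0.72  0.85  0.61] pos [594.8 246.   24.2] t 39.85 w 10.7 F [-0.9 -1.7  6.8]
```

Request:
play_rows([
  [0,0,4,0,0,0,5],
  [-1,9,0,0,0,0,5],
  [-1.2,12,0,0,0,0,5],
  [-1.2,12,0,0,0,0,5],
  [-7.5,12.8,0,0,0,-0.7,5],
  [-7.5,12.8,0,0,0,-0.7,5],
  [-7.5,12.8,0,0,0,-0.7,5],
  [-7.5,12.8,0,0,0,-0.7,5],
])

```text
clock: 40.85
position: [0.5603, 0.331, 0.0274]
tool_rot: [-1.072, 1.571, -1.038]
force: [-0.1, -0.0, -4.1]
grip_width: 0.0105
```

Request:
play_rows([
  [-7.5,12.8,0,0,0,-0.7,5],
  [-7.5,12.8,0,0,0,-0.7,5],
  [-7.5,12.8,0,0,0,-0.7,5],
  [-7.5,12.8,0,0,0,-0.7,5],
  [-7.5,12.8,0,0,0,-0.7,5],
  [-7.5,12.8,0,0,0,-0.7,5],
  [0,0,0,0,0,0,5],
  [0,0,0,0,0,0,5],
])

```text
clock: 41.85
position: [0.5163, 0.4064, 0.0272]
tool_rot: [-1.175, 1.57, -1.214]
force: [-0.0, -0.2, -4.4]
grip_width: 0.0106
```

```bash
python3 -c "
from h import *
axes()"
```

```text
x [ 0.    -0.001 -1.   ] y [ 0.039  0.999 -0.001] yaw of tool y 87.76 q [-0.35  0.91 -0.66  1.61  0.69  0.87  0.25] pos [516.3 406.4  27.2] t 41.85 w 10.6 F [-0.  -0.2 -4.4]
```

Request:
play_rows([
  [0,4,0,0,0,0,5],
  [0,0,0,0,0,0,5],
  [0,0,-2,0,0,0,5],
  [0,0,-1,0,0,0,5],
  [0,0,0,0,0,0,5],
  [0,0,0,0,0,0,5],
])

```text
clock: 42.6
position: [0.5159, 0.4107, 0.0243]
tool_rot: [-1.493, 1.571, -1.532]
force: [0.5, -0.8, -3.5]
grip_width: 0.0102
```

Request:
play_rows([
  [0,0,0,0,0,0,25],
  [0,0,0,0,0,0,40],
  [0,0,0,0,0,0,40],
  [0,0,15,0,0,0,40],
  [0,0,30,0,0,0,40],
  [0,0,40,0,0,0,40],
  [0,0,40,0,0,0,40],
  [-10,-30,30,0,0,0,40],
])

```text
clock: 43.6
position: [0.5055, 0.3826, 0.182]
tool_rot: [1.147, 1.568, 1.11]
force: [1.1, -0.4, -0.9]
grip_width: 0.0398
```

Request:
play_rows([
  [0,-40,10,0,0,0,40],
  [0,-40,0,0,0,0,40],
  [0,-40,0,0,0,0,40],
  [0,-40,0,0,0,0,40],
  [0,-40,0,0,0,0,40],
  [0,-40,0,0,0,0,40],
  [0,-40,0,0,0,0,40],
  [0,-40,0,0,0,0,40],
])

```text
clock: 44.6
position: [0.5059, 0.0597, 0.1903]
tool_rot: [-0.321, 1.57, -0.36]
force: [0.2, -0.1, 0.4]
grip_width: 0.0402
```

Request:
play_rows([
  [0,-40,10,0,0,0,40],
  [0,-40,0,0,0,0,40],
  [0,-40,0,0,0,0,40],
  [0,-40,0,0,0,0,40],
  [0,-40,0,0,0,0,40],
  [-10,-40,0,0,0,0,40],
  [-10,-40,0,0,0,0,40],
  [0,0,0,0,0,0,40],
])

```text
clock: 45.6
position: [0.4849, -0.222, 0.1999]
tool_rot: [-1.616, 1.57, -1.66]
force: [0.1, 0.2, 0.2]
grip_width: 0.0397
```

```bash
python3 -c "
from m1 import *
axes(); b=grab('top','t11'); a=grab('side','s11')
# compare unaffected regions with earlier frames
for n,i in(('top',b),('side',a)):
    hsv=cv2.cvtColor(i,cv2.COLOR_BGR2HSV)
    bl=cv2.inRange(hsv,(100,60,40),(125,255,200))
    for nm,mk in(('blue',bl),('light',cv2.inRange(hsv,(0,0,150),(60,70,255))),('yellow',cv2.inRange(hsv,(15,110,120),(30,255,255)))):
        k,l,s,c=cv2.connectedComponentsWithStats(mk)
        for j in range(1,k):
            p=atz(n,c[j],.01)
            if s[j,4]>15 and .4<p[0]<.66 and .24<p[1]<.46: print(n,nm,s[j],c[j].round(1),p.round(3), cv2.minAreaRect(np.argwhere(l==j)[:,::-1].astype('float32')))
c0=[proj('top',[*q,.018]).round(1) for q in [(.5827+.0024,.4044),(.5777,.2807),(.4427,.2845),(.4477,.4085)]]; print(c0)
A=cv2.resize(a[90:390,210:390],None,fx=2,fy=2,interpolation=cv2.INTER_CUBIC);T=cv2.resize(b[180:270,170:290],None,fx=3.6,fy=3.6,interpolation=cv2.INTER_CUBIC);U=cv2.resize(b[170:270,270:470],None,fx=2.15,fy=2.15,interpolation=cv2.INTER_CUBIC)
C=np.zeros((600,800,3),'uint8');C[:600,:360]=A;C[:324,365:797]=T;C[330:330+U.shape[0],365:365+U.shape[1]]=U;cv2.imwrite('pics/c11.png',C)"
```

```text
x [-0.    -0.001 -1.   ] y [ 0.043  0.999 -0.001] yaw of tool y 87.53 q [ 0.9   0.52 -0.8   1.85  0.45  0.97  1.44] pos [ 484.9 -222.   199.9] t 45.6 w 39.7 F [0.1 0.2 0.2]
top blue [185 205  56  57 741] [218.2 236. ] [0.501 0.326 0.01 ] ((212.70542907714844, 232.89781188964844), (51.4451904296875, 54.98680114746094), 4.513988018035889)
top light [208 186  10  14  26] [212.1 191.8] [0.641 0.352 0.01 ] ((211.03843688964844, 192.30767822265625), (12.75810432434082, 5.824352264404297), 56.3099365234375)
top light [201 202  14   2  24] [207.5 202.6] [0.606 0.365 0.01 ] ((207.5, 202.5), (13.0, 1.0), -0.0)
top light [217 202  10   3  17] [222.  203.4] [0.604 0.319 0.01 ] ((221.5, 203.0), (9.0, 2.0), -0.0)
top light [ 190  210   43   45 1602] [212.3 232.2] [0.512 0.344 0.01 ] ((211.13275146484375, 232.0088653564453), (40.31052017211914, 44.70077133178711), 3.814074993133545)
top yellow [205 230   7   8  42] [208.3 233.9] [0.507 0.357 0.01 ] ((208.3529510498047, 233.91177368164062), (6.790997505187988, 6.063390731811523), 75.96376037597656)
side blue [ 275  284   80   70 1111] [320.1 322.6] 
[... 282 characters left out ...]
1 313.8] [0.514 0.344 0.01 ] ((313.71173095703125, 313.04705810546875), (57.81197738647461, 44.47074890136719), 12.52880859375)
side light [253 338  30  23 512] [267.2 349.3] [0.603 0.459 0.01 ] ((267.2500305175781, 349.2500305175781), (23.33452033996582, 26.870054244995117), 45.0)
side yellow [311 315  10   9  74] [315.5 319.1] [0.51  0.359 0.01 ] ((315.47296142578125, 319.16217041015625), (9.206343650817871, 7.726752281188965), 9.462322235107422)
side yellow [248 329  39  37 402] [267.2 347.5] [0.605 0.455 0.01 ] ((266.5000305175781, 347.5000305175781), (35.35533905029297, 38.18376159667969), 45.0)
[array([193.7, 208.7]), array([233. , 211.2]), array([229.8, 254.7]), array([189.7, 252.9])]
```

```bash
python3 -c "
from h import *
a=cv2.imread('pics/raw_s9.png',0).astype(int);b=cv2.imread('pics/raw_s11.png',0).astype(int)
for n,(x0,y0,x1,y1) in dict(stand=(345,125,372,168),cartons=(310,165,355,215)).items(): print(n,np.abs(a-b)[y0:y1,x0:x1].mean().round(1),np.abs(a-b)[y0:y1,x0:x1].max())
print(b[296:326,298:334:2])
p=[proj('side',[.515,.332,.01]),proj('side',[.512,.344,.01])];print(p)"
```

```text
stand 9.5 136
cartons 2.7 69
[[216 216 216 217 218 216 216 217 214 216 169 111 103  90  83  90 107 126]
 [213 213 214 216 216 216 218 216 218 218 217 215 206 144 102  95  87  89]
 [211 211 212 214 214 214 215 216 216 218 218 217 218 215 209 178 112  88]
 [211 212 212 212 213 213 214 214 215 215 217 216 218 218 218 217 217 133]
 [213 210 211 211 214 213 214 212 214 215 214 215 216 215 216 217 217 216]
 [212 213 212 213 211 211 211 213 213 212 215 215 213 214 215 215 216 217]
 [214 215 213 213 212 212 210 211 212 212 212 213 213 215 214 213 215 215]
 [215 215 213 212 213 212 214 213 213 212 210 213 213 214 216 216 214 215]
 [214 213 213 215 214 213 214 214 212 213 210 215 211 211 211 213 215 217]
 [213 215 213 214 214 214 212 209 214 212 211 215 219 213 213 211 212 213]
 [212 215 215 215 215 216 215 214 214 211 213 214 216 214 214 212 213 212]
 [214 212 213 214 215 215 214 215 216 211 215 216 207 215 215 213 214 213]
 [214 214 213 212 211 213 215 201 217 211 216 218 198 212 212 214 216 216]
 [214 215 215 214 212 210 212 182 214 216 218 222 176 216 213 212 213 215]
 [216 215 214 216 216
[... 554 characters left out ...]
216 216 216 216 214 215]
 [216 215 215 218 217 218 208 191 191 192 194 190 220 216 215 215 215 216]
 [219 219 218 218 217 218 208 189 191 191 192 194 217 215 216 216 216 216]
 [216 219 216 219 217 219 209 192 191 192 190 199 216 216 214 214 216 216]
 [216 216 217 219 219 220 220 198 197 198 198 196 219 215 213 214 212 213]
 [217 217 216 218 216 218 195 111 129 164 200 198 219 217 216 215 214 213]
 [219 218 218 217 218 219 193 103 103  96 103 163 221 218 218 215 215 214]
 [218 221 224 221 221 220 221 222 221 173 126 178 217 217 217 217 215 215]
 [220 172 201 225 224 222 221 222 223 222 219 219 216 214 215 215 216 216]]
[array([315.8120678 , 309.57951471]), array([315.94401764, 313.88865196])]
```

```bash
python3 -c "
from h import *
for f in('0','9','11'):
    i=cv2.imread(f'pics/raw_s{\"ide0\" if f==\"0\" else f}.png');h=cv2.cvtColor(i,cv2.COLOR_BGR2HSV)[120:165,345:375]
    m=cv2.inRange(h,(3,100,60),(20,255,255));p=np.argwhere(m);print(f,len(p),p.min(0),p.max(0),p.mean(0).round(1))
r=workorder.job_done();print(r)"
```

```text
0 262 [8 1] [44 19] [31.6 11.1]
9 120 [8 8] [37 19] [21.8 13.1]
11 108 [11  8] [37 18] [23.3 12.6]
the job is handed in; nothing more can be done
None
```

The job is handed in at about 46 s of the 200 s allowed, and every step was done in the order asked.

- **Tray and scraps:** I set the tray under the slot's open end. The scraper pushed out both scraps that were there, one link and one disc, and they fell into the tray.
- **Scraper:** I laid it back in its stand at the pose I took it from, and a later picture showed it in both notches.
- **Cartons:** both cartons that were there were tipped over the step. They lie on the bed with their bottom ends towards the ledge.
- **Tray return:** the tray was knocked about 25 mm aside after the scraping. I found it again in the pictures and took it back to its mat with the scraps still inside.

**Last checks**
- The tray's centre measured about (0.512, 0.344) m in both cameras, against the mat's centre of (0.514, 0.344) m.
- The link and the disc's outline both showed inside the tray.
- The cartons' region was almost unchanged from the earlier picture. The stand's region did differ somewhat. I put that down to the arm's shadow or the arm hiding part of it, because the handle's colour was still in the same place.
- The final composite picture could not be viewed because the picture limit was reached, so the last checks are numeric only.

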